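# Set up the size-stamping machine: load the stamp bar, throw the lever

### The arm

A 6-joint arm with a two-finger parallel gripper is mounted at the origin on the work surface. World frame = base frame: x ahead of the robot, y to its left, z up, the work surface at z = 0. Lengths are in m, angles in rad, forces in N, time in s.
With the tool pointing down it reaches from about 0.425 to 0.95 m from the base axis. Payload 3.5 kg.
Tool frame: the origin (TCP) lies midway between the tips of the shut fingers; the grasp point (between the pads) lies 19 mm behind it; z points along the fingers, y is the line along which they close (so a half turn about z gives the same grasp; the last joint's range is limited). The gripper opens to 85 mm and grips with 20 to 120 N. Pads are 22 mm wide; open, the fingers measure 114 mm over their backs; the gripper's body (76 mm by 85 mm) begins 54 mm behind the grasp point. The pads swing forward as they close: fully open they stand 13 mm farther back than shut.
Start: joints at [-0.15, 0.286, 1.577, -0, 1.279, -0.15], TCP at [0.675, 0, 0.231] pointing down, gripper open.
Joint ranges: [-2.77, 2.77], [-0.9, 2.22], [0.21, 2.48], [-1.53, 4.67], [0.24, 2.81], [-2.84, 2.84]. Speed limits (rad/s): [2.79, 2.79, 3.14, 3.14, 3.14, 3.14].

### API

Orientations are given as a unit quaternion [x, y, z, w].
In Python, from plant import ctrl gives the robot as it stands.
- The arm moves only by the tool send_rows, never from a script. Its argument "series" is a list that holds one entry, the list of rows, each a list of 7 numbers: the shift along the tool's x, y, z in cm, then the turn, a rotation vector about the tool's x, y, z in rad, then the opening, from -1 (shut) to 1 (fully open). In form: [[[x, y, z, rx, ry, rz, jaw], ...]]. A call has 1 to 10 rows; each row shifts and turns the commanded pose from where the row before left it, along the tool's axes as they then stand; what a row does not reach is not made up. A row lasts 1/8 s, in which the tool goes at most 62.5 mm and 10.7 degrees, less where a joint would pass 70% of its speed; a pose out of reach is approached as far as the arm can. A call is refused whole if a number of a shift passes 6.25 or a number of a turn 0.188, either way. A call with a gripper value outside its range is refused whole. The fingers move at their own pace and stop on an object; "force" is the grip in N (left out, the last holds). Time passes only in rows, so rows that do not move let the fingers close. It gives the time, the measured TCP pose, the force, the opening and the grip force at its end, in the units of the state.
- ctrl.get_state(): the state, without advancing time (a new reading comes with each control period).
- ctrl.read_camera(name): name is "scene" or "side" or "wrist"; returns a dict with "img" (480x640x3 uint8, red, green, blue), "fx", "fy", "cx", "cy" (pixels), "k1" (the pictures are not rectified: a ray, as slopes to the right and down, at radius r is drawn at 1 + k1 r^2 times it, then the intrinsics apply), "R" (3x3) and "t" (3): a world point X has camera coordinates R X + t; the wrist camera has in their place "hand_eye" (4x4, takes a point from camera to tool coordinates, whose origin is the TCP and whose axes are the flange's). Camera axes: x right, y down, z forward; pixel columns grow to the right and rows downward; lengths in m; the calibration is good to about 2 mm. A picture is of the moment at which its call begins: read the wrist's pose just before it. There is no depth.
- ctrl.sign_off(): hands the job in; it is judged then, once.
The state is a dict: "time": time; "qpos": joint angles; "dq": joint speeds; "joint_efforts": joint torques, N m; "eef_pos": TCP position; "tcp_rot": TCP orientation; "contact_force": force on the tool from outside, world axes, zero at the start; "wrist_torque": the same for the moment, N m; "opening": opening from 0.0 (shut) to 1.0 (fully open); "finger_force": force on a finger pad.
Only numpy, scipy, OpenCV 4.12 (cv2) and the standard library are available. Lean on these libraries where they do the work, as an engineer would, in place of code of your own. Each camera call takes 0.05 s, during which the arm holds its last target. There are 200 camera calls.

### The job

Set up the stamping machine for the green job. Take the green-capped stamp bar out of the blue block, lay it flat on the black mat and let go, then take it again across its middle and put it lying flat in the machine's blue loading tray. Then throw the lever into the notch marked by the green tab and let go; leave the red and yellow bars standing in the block.

Things in the scene. Friction and masses are not known exactly. Their poses are not given: they have to be found in the camera images.
- green_bar: Green-capped stamp bar, loose: square aluminium bar 24 x 24 x 100 mm, about 0.17 kg, brass at the foot, green plastic over the top 30 mm. Origin at its centre; its z axis runs along its length towards the green end. It starts standing upright, green end up, in one of the three pockets of the block, its top 110 mm above the bench (55 mm stand out of the block).
- red_bar: The same bar with a red cap, standing in another pocket; leave it there.
- yellow_bar: The same bar with a yellow cap, standing in another pocket; leave it there.
- block: Blue block fixed to the bench, 200 (x) x 70 (y) x 55 mm high; origin at the centre of its underside. Three square pockets 33 mm wide and 45 mm deep in a row along its x axis, 62 mm apart, the middle one at its centre; the bars' sides lie within about 9 degrees of the block's axes.
- mat: Black rubber mat fixed flat on the bench, 220 (x) x 190 (y) x 3 mm thick; origin at the centre of its underside.
- machine: Stamping machine fixed to the bench; grey base plate 260 (x) x 460 (y) x 20 mm high. Origin on the bench, mid plate in x, 60 mm to the +y side of mid plate in y. At y -175 to -275 mm, x -50 to +90 mm from the origin stand the motor drum (to 173 mm high) and a post (to 295 mm). The rest of the plate carries the blue tray, the lever and its steel quadrant.
- tray (a point): Centre of the loading tray's inner floor, 24 mm above the bench. The tray is open on top, inside 124 mm along the machine's x axis and 48 mm along its y axis, walls 4 mm thick, rims 10 mm above this point (34 mm above the bench). Axes as the machine's. The bar lies in it along x, either end first, any side up.
- pivot (a point): Point on the bench on the lever's vertical pivot axis, at machine x +70 mm, y -30 mm. Axes as the machine's.
- lever_knob (a point): Centre of the lever's black upright handle: cylinder 24 mm in diameter, 55 mm tall (from 64 to 119 mm above the bench; this point is at 91.5 mm), 120 mm from the pivot axis. The handle is rigid with the lever, which swings level about the pivot.
- lever_index (a point): End part of the lever's thin steel pointer, 150 mm from the pivot axis, in line with pivot and handle, 58 mm above the bench (the pointer passes 7 mm above the tabs). It stands over a tab's centre when the lever is in that tab's notch.
- lever (a joint): Lever angle, rad: 0 in the middle notch, where the handle points from the pivot to the machine's -x; positive swings it towards the machine's +y (clockwise from above). Spring detents at -0.6, 0, +0.6 (black lines); stops at -0.7, +0.7. Starts within 0.06 of 0. Takes about 4 N at the handle; past 0.35 it is pulled into the outer notch and stays when let go.
- green_tab: Green round tab, 20 mm in diameter, 20 mm high, on the quadrant 150 mm from the pivot axis, its top 48 mm above the bench; origin at the centre of its underside. It marks the wanted notch: either the one at +0.6 or the one at -0.6.
- red_tab: The same tab in red, at the other outer notch (not wanted).
Things that resemble listed ones, but are neither listed nor needed, are in the scene too. Leave any purple look-alike of the green_bar alone.

How it is judged:
On the way, in this order (a step that is already met when the one before it is completed fails the run):
1. the green bar lies flat on the mat, let go and at rest (x of green_bar in the frame of mat between -0.11 and 0.11 m and y of green_bar in the frame of mat between -0.095 and 0.095 m and angle between green_bar's own z axis and vertical above 1.45 rad and z of green_bar in the frame of mat below 0.019 m and contact force between green_bar and the fingers below 0.1 N and linear speed of green_bar below 0.03 m/s), for 0.2 s.
2. the green bar lies flat in the loading tray, let go and at rest (x of green_bar in the frame of tray between -0.016 and 0.016 m and y of green_bar in the frame of tray between -0.016 and 0.016 m and angle between green_bar's own z axis and vertical above 1.45 rad and z of green_bar in the frame of tray between 0.008 and 0.0165 m and contact force between green_bar and the fingers below 0.1 N and linear speed of green_bar below 0.03 m/s), for 0.2 s.
3. the lever stands in the notch with the green tab, let go (horizontal distance between lever_index and green_tab below 0.011 m and velocity of joint lever between -0.05 and 0.05 rad/s and contact force between lever and the fingers below 0.1 N), for 0.2 s.
At the end, for the whole second after the job is handed in: The green bar lies flat on the floor of the loading tray (its centre within 16 mm of the tray's centre along and across, long axis level within 7 degrees), at rest and let go; the lever's pointer stands within 11 mm of the green tab's centre seen from above, at rest and let go (all of step 2 and all of step 3); the robot touches nothing.
It fails at once if the red or the yellow bar is moved more than 35 mm from where it stood (distance of any of red_bar, yellow_bar from where it was at the start of the episode above 0.035 m).
It also fails if it takes over 58 s, if anything falls off the work surface, if the arm or the gripper's body presses on something with over 40 N, if the wrist force passes 120 N, or if a joint passes its speed limit or range.

## Working session

There is one attempt and no reset: what is moved stays moved. The work goes in short steps, Python scripts to look and compute and a tool call to move; the robot and the scene stay as the last step left them, time stands still between calls to the robot, and variables do not carry over. Pictures are saved under pics/ and viewed, at most 10 in all, crops included, and the job is handed in when it is done.

Besides the shell and the picture viewer there is one more tool, called after "Request:" as name([rows], argument=value, ...), one row to a line, values as JSON. send_rows: Moves the arm, as the interface text tells. Its arguments: {"type":"object","properties":{"series":{"type":"array"},"force":{"type":"number"}},"required":["series"]}

```bash
ls; mkdir -p pics; cat > h.py <<'E'
import numpy as np, cv2
from plant import ctrl
from scipy.spatial.transform import Rotation as Rn
def pose():
    s=ctrl.get_state(); return np.array(s['eef_pos']),Rn.from_quat(s['tcp_rot']).as_matrix()
def cam(n):
    p,R=pose(); c=ctrl.read_camera(n)
    if n=='wrist':
        H=np.array(c['hand_eye']); Rc=R@H[:3,:3]; o=R@H[:3,3]+p
        c['R']=Rc.T; c['t']=-Rc.T@o
    c['R']=np.array(c['R']); c['t']=np.array(c['t'])
    return c
def save(c,f): cv2.imwrite(f,c['img'][:,:,::-1])
def meta(c,f): np.savez(f,**{k:c[k] for k in('fx','fy','cx','cy','k1','R','t','img')})
def ray(c,u,v):
    x=(u-c['cx'])/c['fx'];y=(v-c['cy'])/c['fy'];rd=np.hypot(x,y);r=rd
    for _ in range(20): r=rd/(1+c['k1']*r*r)
    s=r/rd if rd>0 else 1
    d=c['R'].T@np.array([x*s,y*s,1]); return -c['R'].T@c['t'],d
def at(c,u,v,z):
    o,d=ray(c,u,v); return o+d*(z-o[2])/d[2]
def proj(c,X):
    q=c['R']@np.array(X,float)+c['t'];x,y=q[0]/q[2],q[1]/q[2];k=1+c['k1']*(x*x+y*y)
    return np.array([c['fx']*x*k+c['cx'],c['fy']*y*k+c['cy']])
E
python3 - <<'E'
from h import *
for n in('scene','side','wrist'):
    c=cam(n);save(c,f'pics/{n}0.png');meta(c,f'{n}0.npz');print(n,-c['R'].T@c['t'],c['R'][2],c['fx'],c['k1'])
print(ctrl.get_state())
E
```

```text
pics
scene [1.30330351 0.01594779 0.95695307] [-0.65491128  0.0280059  -0.75518665] 610.8721889191172 -0.09951460393743418
side [ 0.40117042 -0.88530019  0.60897944] [ 0.13937936  0.86478857 -0.48240452] 526.7166638893929 -0.0025775782198713534
wrist [0.67582092 0.06708916 0.37197887] [-0.00227178 -0.2623222  -0.96497767] 409.0651923407292 -0.0280135878898098
{'time': 0.15, 'qpos': array([-1.50035657e-01,  2.87030702e-01,  1.57785483e+00, -4.35164385e-05,
        1.27863085e+00, -1.50000809e-01]), 'dq': array([ 0.00185603, -0.00189167, -0.00449536, -0.0011464 ,  0.00012299,
        0.00016201]), 'joint_efforts': array([ 7.91554030e-04, -4.06602967e+01, -2.93140125e+01, -8.94972595e-05,
        3.96185191e-03, -2.97825103e-06]), 'eef_pos': array([6.74473885e-01, 7.45509809e-05, 2.30211605e-01]), 'tcp_rot': array([ 7.07114329e-01,  7.07098579e-01, -5.87616628e-04, -7.61792118e-04]), 'contact_force': array([0.41425421, 0.83130132, 0.65227461]), 'wrist_torque': array([ 0.04625979,  0.00117379, -0.00895876]), 'finger_force': 0.0, 'opening': 0.9987809787477266}
```

View pics/scene0.png

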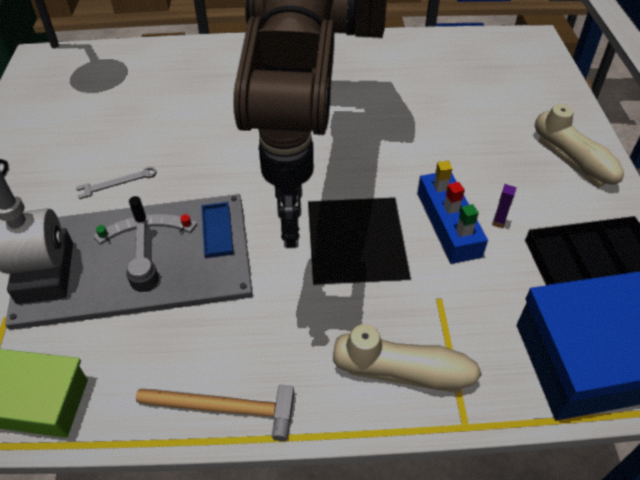

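View pics/side0.png

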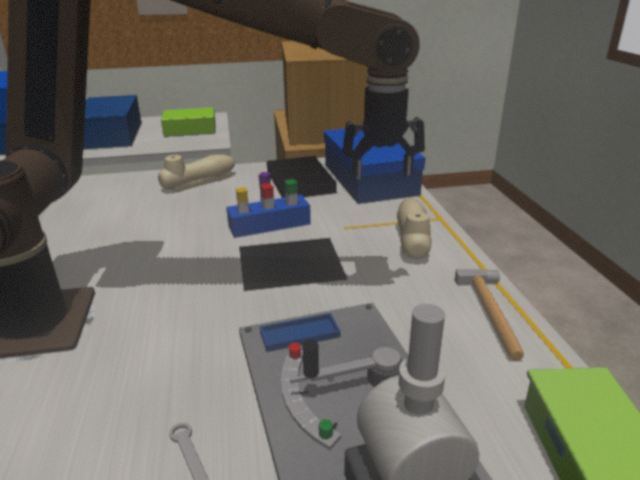

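The scene view shows the block at right with green bar nearest the camera (468,218), the mat in the centre, the machine at left with the green tab (101,231), red tab (185,220), tray (217,228). The purple look-alike stands at (505,205). I'll enlarge crops next.

```bash
python3 - <<'E'
import cv2
s=cv2.imread('pics/scene0.png')
cv2.imwrite('pics/c1.png',cv2.resize(s[180:330,0:260],None,fx=3,fy=3,interpolation=cv2.INTER_CUBIC))
cv2.imwrite('pics/c2.png',cv2.resize(s[150:290,300:500],None,fx=4,fy=4,interpolation=cv2.INTER_CUBIC))
E
```

```text
(no output)
```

View pics/c1.png

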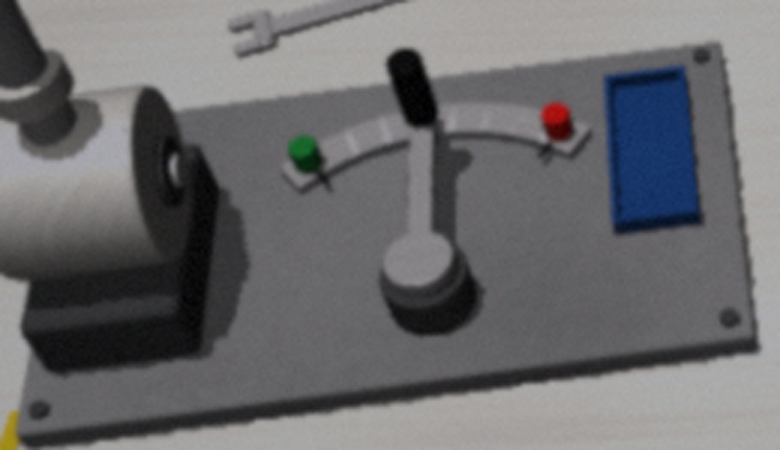

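View pics/c2.png

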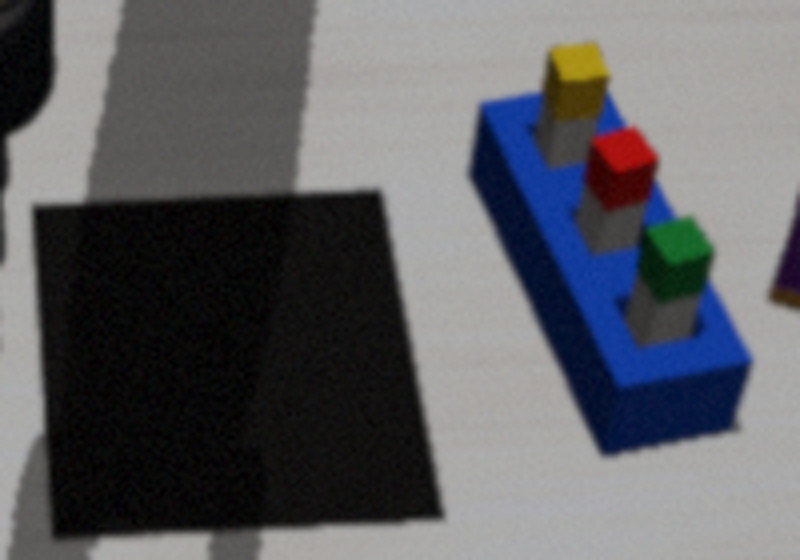

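```bash
python3 - <<'E'
from h import *
c=dict(np.load('scene0.npz'))
def A(l,z,f,ox,oy):
    P=np.array([at(c,u/f+ox-0,v/f+oy,z)[:2] for u,v in l]);return P
def quad(n,l,z,f,ox,oy):
    P=A(l,z,f,ox,oy);print(n,P.mean(0).round(4),'edges',[ (round(float(np.hypot(*(P[(i+1)%4]-P[i]))),4),round(float(np.degrees(np.arctan2(*(P[(i+1)%4]-P[i])[::-1]))),1)) for i in range(4)])
quad('tray',[(604,74),(685,68),(702,222),(616,232)],.034,3,0,180)
quad('mat',[(34,206),(380,190),(443,517),(54,537)],.003,4,300,150)
quad('block',[(481,103),(606,93),(750,362),(617,388)],.055,4,300,150)
quad('green',[(648,226),(692,217),(712,250),(677,267)],.11,4,300,150)
for n,p,z in(('gtab',(305,143),.048),('rtab',(557,110),.048),('knobtop',(404,55),.119),('plTR',(719,43),.02),('plBR',(757,342),.02)):print(n,A([p],z,3,0,180))
w=dict(np.load('wrist0.npz'));print('tool R',pose()[1].round(3).tolist())
cv2.imwrite('pics/w.png',w['img'][:,:,::-1])
E
```

```text
tray [ 0.496  -0.1524] edges [(0.0562, 92.5), (0.1384, 7.2), (0.0554, -84.5), (0.1413, -172.5)]
mat [0.5104 0.1282] edges [(0.1871, 90.5), (0.2183, 0.4), (0.1878, -89.6), (0.218, -179.7)]
block [0.4834 0.3228] edges [(0.0681, 93.5), (0.191, 10.2), (0.0689, -79.7), (0.1991, -170.1)]
green [0.5418 0.3369] edges [(0.0228, 101.8), (0.0221, 12.8), (0.0213, -62.8), (0.0279, -162.7)]
gtab [[ 0.49264468 -0.38303226]]
rtab [[ 0.47253187 -0.21554848]]
knobtop [[ 0.48424516 -0.30088608]]
plTR [[ 0.38888637 -0.1124199 ]]
plBR [[ 0.64857272 -0.07999878]]
tool R [[0.0, 1.0, -0.002], [1.0, -0.0, 0.0], [0.0, -0.002, -1.0]]
```

View pics/w.png

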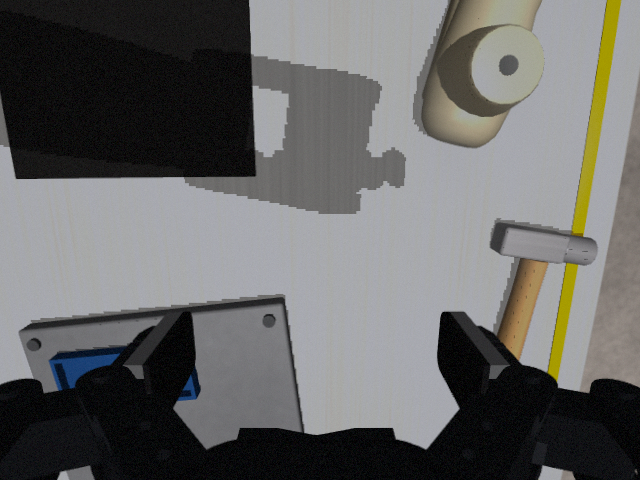

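The machine is yawed about +7°, with tray centre about (0.496,-0.152). The tab chord measures 0.1687 m, which fits the expected 0.169. The mat is at (0.510,0.128) and green bar at about (0.543,0.336), with yaw about 12°. The wrist view shows the mat top left, tray lower left. I'll move above the bar and look from close by.

Request:
send_rows([
  [[5.5,-2.2,-0.3,0,0,0,1],[5.5,-2.2,-0.3,0,0,0,1],[5.5,-2.2,-0.3,0,0,0,1],[5.5,-2.2,-0.3,0,0,0,1],[5.5,-2.2,-0.3,0,0,0,1],[5.5,-2.2,-0.3,0,0,0,1],[0,0,0,0,0,-0.11,1],[0,0,0,0,0,-0.11,1],[0,0,0,0,0,0,0.2]],
])

```text
time: 1.27
eef_pos: [0.5426, 0.3302, 0.2488]
tcp_rot: [0.626, 0.78, -0.0, -0.0]
contact_force: [0.7, 0.1, 0.3]
opening: 0.815
finger_force: 0.0
```

```bash
python3 - <<'E'
from h import *
c=cam('wrist');meta(c,'w1.npz');p,R=pose();print(p,R.round(3).tolist(),ctrl.get_state()['opening'])
i=c['img'][:,:,::-1].copy();g=proj(c,[.543,.336,.11]);print(g)
a,b=int(g[0]),int(g[1]);x0,y0=a-75,b-60;print(x0,y0)
cv2.imwrite('pics/w1.png',cv2.resize(i[max(y0,0):y0+120,x0:x0+150],None,fx=5,fy=5,interpolation=cv2.INTER_CUBIC))
E
```

```text
[0.54277146 0.33000198 0.2489224 ] [[-0.216, 0.976, -0.001], [0.976, 0.216, -0.0], [-0.0, -0.001, -1.0]] 0.731054040535717
[316.79429307 228.51965196]
241 168
```

View pics/w1.png

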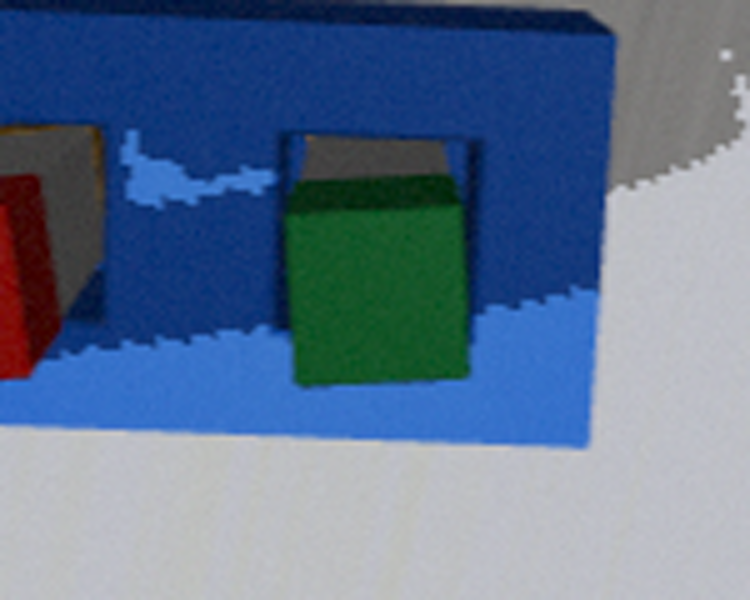

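The green cap top has corners (285,214), (461,205), (469,376), (295,386) in the crop.

```bash
python3 - <<'E'
from h import *
c=dict(np.load('w1.npz'))
def Q(n,l,z):
    P=np.array([at(c,(u)/5+241,(v)/5+168,z)[:2] for u,v in l]);print(n,P.mean(0),[(np.hypot(*(P[(i+1)%4]-P[i])),np.degrees(np.arctan2(*(P[(i+1)%4]-P[i])[::-1]))) for i in range(4)])
Q('green',[(285,214),(461,205),(469,376),(295,386)],.11)
Q('pocket',[(280,132),(482,138),(478,328),(276,328)],.055)
E
```

```text
green [0.54259682 0.33685   ] [(np.float64(0.02443270732466672), np.float64(15.576226740448623)), (np.float64(0.024492757355674976), np.float64(-74.11339382892163)), (np.float64(0.024707226542221246), np.float64(-163.97732762878925)), (np.float64(0.024685316613711036), np.float64(105.24875062398955))]
pocket [0.54306709 0.33590901] [(np.float64(0.03319338797306914), np.float64(10.914359797257465)), (np.float64(0.03202244644668831), np.float64(-77.82207064121152)), (np.float64(0.03400692496935126), np.float64(-167.37637111653623)), (np.float64(0.03302914528618204), np.float64(100.75432036265467))]
```

Request:
send_rows([
  [[0,0,0,0,0,-0.054,0],[0,0,0,0,0.157,0,0],[0,0,0,0,0.157,0,0],[0,0,0,0,0.157,0,0],[0,0,0,0,0.157,0,0],[0,0,0,0,0.157,0,0],[-5.5,0.17,0,0,0,0,0],[-5.5,0,0,0,0,0,0],[0,0,4,0,0,0,0],[0,0,0,0,0,0,0]],
], force=60)

```text
time: 2.58
eef_pos: [0.5559, 0.2827, 0.14]
tcp_rot: [0.559, 0.735, 0.229, -0.307]
contact_force: [-0.1, 0.1, 0.2]
opening: 0.498
finger_force: 0.0
```

```bash
cat >> h.py <<'E'
def to(X,verbose=1):
    p,R=pose();d=R.T@(np.array(X)-p)*100;print('p',p.round(4),'tool cm',d.round(2));return d
E
python3 - <<'E'
from h import *
p,R=pose();print(R.round(3).tolist(),ctrl.get_state()['qpos'])
to(np.array([.5426,.3368,.085])+.016*R[:,2])
E
```

```text
[[-0.186, 0.963, -0.196], [0.682, 0.27, 0.68], [0.708, -0.008, -0.706]] [ 0.02021194  0.33898919  1.83545035  0.78449804  1.3173134  -0.59567569]
p [0.5559 0.2827 0.14  ] tool cm [0.04 0.23 9.43]
```

Request:
send_rows([
  [[0,0.2,2.5,0,0,0,0],[0,0,2.5,0,0,0,0],[0,0,2.5,0,0,0,0],[0,0,1.9,0,0,0,0],[0,0,0,0,0,0,-0.5],[0,0,0,0,0,0,-1],[0,0,0,0,0,0,-1],[0,0,0,0,0,0,-1]],
])

```text
time: 3.58
eef_pos: [0.5421, 0.3469, 0.0768]
tcp_rot: [0.558, 0.736, 0.231, -0.305]
contact_force: [-1.4, 0.2, -3.1]
opening: 0.27
finger_force: 61.7
```

Request:
send_rows([
  [[0.7,0,-0.7,0,0,0,-1],[1.6,0,-1.6,0,0,0,-1],[2.4,0,-2.4,0,0,0,-1],[2.4,0,-2.4,0,0,0,-1],[0,0,0,0,0,0,-1]],
])

```text
time: 4.2
eef_pos: [0.5446, 0.3478, 0.1828]
tcp_rot: [0.557, 0.738, 0.235, -0.302]
contact_force: [-0.3, -0.1, -2.4]
opening: 0.273
finger_force: 62.0
```

```bash
python3 - <<'E'
from h import *
c=cam('scene');save(c,'pics/s2full.png')
cv2.imwrite('pics/s2.png',cv2.resize(c['img'][100:300,340:540,::-1],None,fx=2.5,fy=2.5,interpolation=cv2.INTER_CUBIC))
p,R=pose();print(p)
E
```

```text
[0.54316182 0.34737697 0.1798402 ]
```

View pics/s2.png

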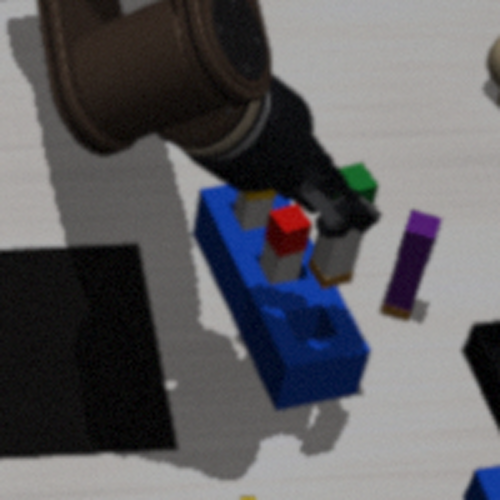

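The green bar is gripped and clear of the block (brass foot at crop (333,277)); red and yellow bars are still standing. Now to the mat while turning.

Request:
send_rows([
  [[-3.3,-2.3,-3.3,0,0,0,-1],[-3.3,-2.3,-3.3,0,0,0,-1],[-3.3,-2.3,-3.3,0,0,0,-1],[-3.3,-2.3,-3.3,0,0,0,-1],[0,0,0,0,-0.17,0,-1],[0,0,0,0,-0.17,0,-1],[0,0,0,0,-0.17,0,-1],[0,0,0,0,-0.17,0,-1],[0,0,0,0,-0.17,0,-1],[0,0,0,0,-0.17,0,-1]],
])

```text
time: 5.5
eef_pos: [0.5029, 0.1428, 0.1762]
tcp_rot: [0.6, 0.791, -0.073, 0.094]
contact_force: [0.4, 0.2, -2.7]
opening: 0.269
finger_force: 61.8
```

Request:
send_rows([
  [[0,0,0,0,-0.18,0,-1],[0,0,0,0,-0.18,0,-1],[0,0,0,0,-0.18,0,-1],[0,0,0,0,0,0,-1],[0,0,0,0,0,0,-1]],
])

```text
time: 6.12
eef_pos: [0.5036, 0.1426, 0.1765]
tcp_rot: [0.559, 0.738, -0.228, 0.3]
contact_force: [0.6, -0.2, -3.0]
opening: 0.274
finger_force: 61.8
```

```bash
python3 - <<'E'
from h import *
p,R=pose();print(p,R.round(3).tolist(),ctrl.get_state()['qpos'])
c=cam('scene')
cv2.imwrite('pics/s3.png',cv2.resize(c['img'][100:300,300:500,::-1],None,fx=2.5,fy=2.5,interpolation=cv2.INTER_CUBIC))
E
```

```text
[0.50356577 0.14258513 0.17647286] [[-0.195, 0.963, 0.187], [0.689, 0.27, -0.672], [-0.698, -0.002, -0.716]] [ 0.4127024   0.15780191  1.97555789 -0.80976595  1.26703119  0.49728887]
```

View pics/s3.png

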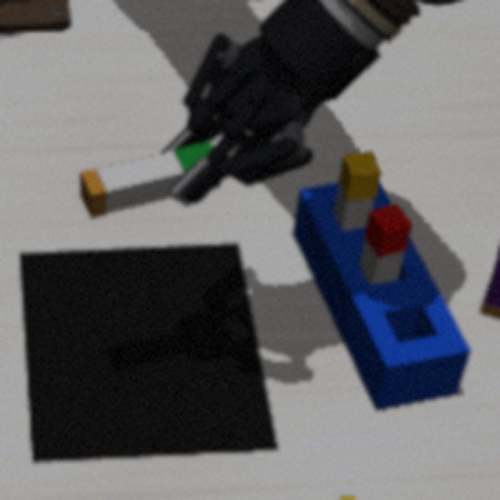

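The bar hangs level over the mat, gripped at its green end. I'll lower it.

Request:
send_rows([
  [[3.5,0,3.6,0,0,0,-1],[3.5,0,3.6,0,0,0,-1],[2.8,0,2.9,0,0,0,-1],[0.5,0,0.5,0,0,0,-1],[0,0,0,0,0,0,-1],[0,0,0,0,0,0,-1]],
])

```text
time: 6.92
eef_pos: [0.5059, 0.1427, 0.0319]
tcp_rot: [0.56, 0.737, -0.226, 0.302]
contact_force: [0.6, 0.5, -2.2]
opening: 0.27
finger_force: 61.7
```

Request:
send_rows([
  [[0.3,0,0.3,0,0,0,-1],[0.3,0,0.3,0,0,0,-1],[0,0,0,0,0,0,-1],[0,0,0,0,0,0,-1]],
])

```text
time: 7.42
eef_pos: [0.5039, 0.1423, 0.0209]
tcp_rot: [0.559, 0.738, -0.228, 0.301]
contact_force: [-0.4, -0.1, -2.1]
opening: 0.269
finger_force: 61.7
```

Request:
send_rows([
  [[0.3,0,0.3,0,0,0,-1],[0.15,0,0.15,0,0,0,-1],[0,0,0,0,0,0,-1],[0,0,0,0,0,0,-1]],
])

```text
time: 7.92
eef_pos: [0.504, 0.1423, 0.0146]
tcp_rot: [0.559, 0.738, -0.228, 0.301]
contact_force: [0.3, -0.9, -2.8]
opening: 0.273
finger_force: 61.7
```

Request:
send_rows([
  [[0.12,0,0.12,0,0,0,-1],[0.12,0,0.12,0,0,0,-1],[0,0,0,0,0,0,-1]],
])

```text
time: 8.3
eef_pos: [0.5039, 0.1423, 0.011]
tcp_rot: [0.559, 0.738, -0.228, 0.301]
contact_force: [-0.3, -0.8, -2.0]
opening: 0.269
finger_force: 61.7
```

Request:
send_rows([
  [[0.12,0,0.12,0,0,0,-1],[0.12,0,0.12,0,0,0,-1],[0,0,0,0,0,0,-1]],
])

```text
time: 8.68
eef_pos: [0.5041, 0.1424, 0.0087]
tcp_rot: [0.559, 0.738, -0.229, 0.302]
contact_force: [-2.5, 1.4, 3.5]
opening: 0.272
finger_force: 65.6
```

Request:
send_rows([
  [[0.1,0,0.1,0,0,0,-1],[0.1,0,0.1,0,0,0,-1],[0,0,0,0,0,0,-1]],
])

```text
time: 9.05
eef_pos: [0.5042, 0.1424, 0.0085]
tcp_rot: [0.559, 0.736, -0.23, 0.303]
contact_force: [-8.8, 4.3, 16.8]
opening: 0.27
finger_force: 72.8
```

Request:
send_rows([
  [[-0.15,0,-0.15,0,0,0,-1],[0,0,0,0,0,0,-0.2],[0,0,0,0,0,0,0.1],[0,0,0,0,0,0,0.1],[0,0,-0.6,0,0,0,0.2],[0,0,-2,0,0,0,0.2],[0,0,-4,0,0,0,0.2],[0,0,-5,0,0,0,0.2],[0,0,-5,0,0,0,0.2],[0,0,0,0,0.18,0,0.2]],
])

```text
time: 10.3
eef_pos: [0.4725, 0.2597, 0.1284]
tcp_rot: [0.576, 0.765, -0.173, 0.233]
contact_force: [-0.0, -1.2, 0.1]
opening: 0.601
finger_force: 0.0
```

Request:
send_rows([
  [[-1.5,0,0,0,0.18,0,0.2],[-1.5,0,0,0,0.18,0,0.2],[-1.5,0,0,0,0.18,0,0.2],[0,0,0,0,0.07,0,0.2],[0,0,0,0,0,0,0.2]],
])

```text
time: 10.92
eef_pos: [0.4839, 0.2146, 0.1448]
tcp_rot: [0.604, 0.797, 0.005, -0.006]
contact_force: [0.6, -0.1, -0.1]
opening: 0.598
finger_force: 0.0
```

```bash
python3 - <<'E'
from h import *
p,R=pose();print(p,R.round(3).tolist())
c=cam('wrist');meta(c,'w4.npz');g=proj(c,[.51,.128,.027]);print(g)
cv2.imwrite('pics/w4.png',c['img'][:,:,::-1])
E
```

```text
[0.48388322 0.21460359 0.14478529] [[-0.269, 0.963, -0.003], [0.963, 0.269, 0.015], [0.015, 0.001, -1.0]]
[316.51456194 369.33689998]
```

View pics/w4.png

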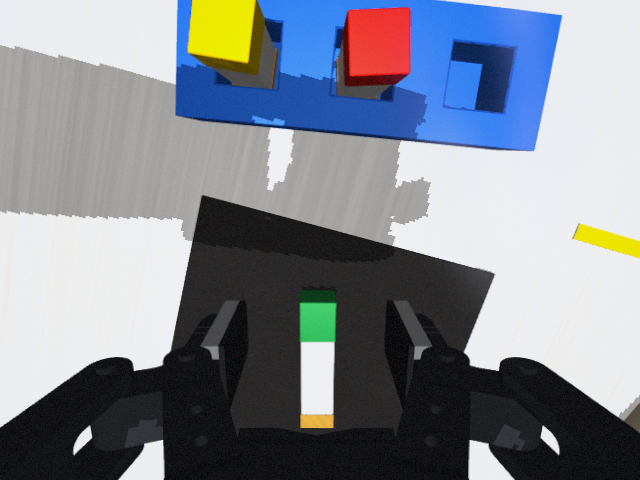

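The bar lies flat on the mat. Its top face spans (300,303)–(336,303) at the green end to (301,428)–(333,428) at the brass end.

```bash
python3 - <<'E'
from h import *
c=dict(np.load('w4.npz'))
a=[at(c,u,v,.027) for u,v in((300,303),(336,303),(301,428),(333,428))]
g=(a[0]+a[1])/2;b=(a[2]+a[3])/2;d=g-b;m=(g+b)/2
print(g,b,m,np.linalg.norm(d),np.linalg.norm(a[1]-a[0]),np.degrees(np.arctan2(d[1],d[0])))
R=pose()[1];print(np.degrees(np.arctan2(R[1,0],R[0,0])))
to([m[0],m[1],.12]);to([m[0],m[1],.010])
E
```

```text
[0.49729053 0.17698399 0.027     ] [0.52362759 0.08083175 0.027     ] [0.51045906 0.12890787 0.027     ] 0.09969399758954749 0.024513924630685767 105.318174297994
105.6976186897081
p [0.4835 0.2152 0.1444] tool cm [-9.07  0.26  2.31]
p [0.4835 0.2152 0.1444] tool cm [-9.22  0.25 13.31]
```

Request:
send_rows([
  [[-4.6,0.13,0,0,-0.015,0,0.1],[-4.6,0.13,0,0,0,0,0.1],[0,0,4,0,0,0,0.1],[0,0,4,0,0,0,0.1],[0,0,4,0,0,0,0.1],[0,0,0,0,0,0,0.1],[0,0,0,0,0,0,0.1]],
])

```text
time: 11.85
eef_pos: [0.5118, 0.1281, 0.0242]
tcp_rot: [0.603, 0.798, 0.0, 0.001]
contact_force: [-0.4, 0.3, 1.2]
opening: 0.552
finger_force: 0.0
```

```bash
python3 - <<'E'
from h import *
to([.5105,.1289,.011]);print(pose()[1].round(3).tolist())
E
```

```text
p [0.5118 0.1281 0.0242] tool cm [ 0.12 -0.1   1.32]
[[-0.272, 0.962, 0.002], [0.962, 0.272, -0.0], [-0.001, 0.002, -1.0]]
```

Request:
send_rows([
  [[0.1,-0.1,0.7,0,0,0,0.1],[0,0,0.6,0,0,0,0.1],[0,0,0,0,0,0,-0.4],[0,0,0,0,0,0,-1],[0,0,0,0,0,0,-1],[0,0,0,0,0,0,-1],[0,0,-1.5,0,0,0,-1],[0,0,-5,0,0,0,-1],[0,0,-5,0,0,0,-1],[0,0,0,0,0,0,-1]],
])

```text
time: 13.1
eef_pos: [0.5133, 0.1281, 0.1307]
tcp_rot: [0.604, 0.797, 0.004, 0.004]
contact_force: [0.6, 0.1, -1.4]
opening: 0.264
finger_force: 62.8
```

```bash
python3 - <<'E'
from h import *
to([.496,-.1524,.13]);print(ctrl.get_state()['qpos'])
E
```

```text
p [0.5133 0.1281 0.1307] tool cm [-26.54  -9.26   0.03]
[ 5.26807499e-02  6.75295862e-02  2.02317374e+00  2.09917760e-05
  1.03971588e+00 -2.21529251e-01]
```

Request:
send_rows([
  [[-5.3,-1.85,0,0,0,0,-1],[-5.3,-1.85,0,0,0,0,-1],[-5.3,-1.85,0,0,0,0,-1],[-5.3,-1.85,0,0,0,0,-1],[-5.3,-1.85,0,0,0,0,-1],[0,0,0,0,0,-0.178,-1],[0,0,0,0,0,-0.178,-1],[0,0,0,0,0,-0.178,-1],[0,0,0,0,0,-0.178,-1],[0,0,0,0,0,-0.178,-1]],
])

```text
time: 14.35
eef_pos: [0.4911, -0.1517, 0.1232]
tcp_rot: [0.199, 0.98, 0.001, -0.002]
contact_force: [-0.7, 0.8, -1.6]
opening: 0.264
finger_force: 62.7
```

Request:
send_rows([
  [[0,0,0,0,0,-0.178,-1],[0,0,0,0,0,-0.178,-1],[0,0,0,0,0,-0.178,-1],[0,0,0,0,0,0,-1],[0,0,0,0,0,0,-1]],
])

```text
time: 14.98
eef_pos: [0.4918, -0.152, 0.1242]
tcp_rot: [-0.062, 0.998, 0.0, -0.001]
contact_force: [0.1, -0.7, -2.5]
opening: 0.265
finger_force: 62.7
```

```bash
python3 - <<'E'
from h import *
c=dict(np.load('scene0.npz'));i=c['img'].astype(int);m=((i[:,:,2]>i[:,:,0]+40)).astype(np.uint8);m[:,:190]=0;m[:,250:]=0;m[:190]=0;m[265:]=0
n,l,s,_=cv2.connectedComponentsWithStats(m);k=1+s[1:,4].argmax();v,u=np.nonzero(l==k)
P=np.array([at(c,a,b,.034)[:2] for a,b in zip(u,v)],np.float32);print(s[k],cv2.minAreaRect(P*1000))
c=cam('wrist');cv2.imwrite('pics/w5.png',c['img'][:,:,::-1]);meta(c,'w5.npz')
p,R=pose();print(p,R.round(3).tolist());to([.496,-.1524,.04])
for n in('scene0','w5'):
    d=dict(np.load(n+'.npz'))
    print(n,proj(d,[.496,-.1524,.034]))
E
```

```text
[ 201  202   32   53 1369] ((491.623779296875, -154.815185546875), (134.3790740966797, 56.2052116394043), 6.775733947753906)
[ 0.49197882 -0.15209662  0.12439387] [[-0.992, -0.125, -0.001], [-0.125, 0.992, 0.001], [0.001, 0.001, -1.0]]
p [ 0.492  -0.1521  0.1244] tool cm [-0.4  -0.09  8.44]
scene0 [217.16092963 228.71571096]
w5 [313.28420614 259.8789514 ]
```

Request:
send_rows([
  [[0,-0.2,3,0,0,0,-1],[0,0,3,0,0,0,-1],[0,0,1.9,0,0,0,-1],[0,0,0.4,0,0,0,-1],[0,0,0,0,0,0,-1],[0,0,0,0,0,0,-1]],
])

```text
time: 15.78
eef_pos: [0.4936, -0.1548, 0.0432]
tcp_rot: [-0.063, 0.998, -0.001, 0.001]
contact_force: [0.7, -0.6, -2.7]
opening: 0.267
finger_force: 62.7
```

Request:
send_rows([
  [[0,0,0.3,0,0,0,-1],[0,0,0,0,0,0,-1],[0,0,0,0,0,0,-1]],
])

```text
time: 16.15
eef_pos: [0.4927, -0.1543, 0.0391]
tcp_rot: [-0.064, 0.998, -0.0, 0.0]
contact_force: [0.3, -0.3, -3.1]
opening: 0.261
finger_force: 62.7
```

Request:
send_rows([
  [[0,0,0.3,0,0,0,-1],[0,0,0.1,0,0,0,-1],[0,0,0,0,0,0,-1]],
])

```text
time: 16.52
eef_pos: [0.4925, -0.1542, 0.0348]
tcp_rot: [-0.064, 0.998, 0.0, -0.0]
contact_force: [0.2, -0.0, -2.5]
opening: 0.266
finger_force: 62.7
```

Request:
send_rows([
  [[0,0,0.15,0,0,0,-1],[0,0,0.1,0,0,0,-1],[0,0,0,0,0,0,-1]],
])

```text
time: 16.9
eef_pos: [0.4926, -0.1542, 0.0323]
tcp_rot: [-0.064, 0.998, 0.0, -0.0]
contact_force: [-0.4, -0.4, -1.5]
opening: 0.265
finger_force: 62.7
```

Request:
send_rows([
  [[0,0,0.15,0,0,0,-1],[0,0,0,0,0,0,-1]],
])

```text
time: 17.15
eef_pos: [0.4929, -0.1544, 0.0313]
tcp_rot: [-0.064, 0.998, -0.0, 0.0]
contact_force: [-0.3, 0.2, 0.2]
opening: 0.264
finger_force: 62.9
```

Contact with the tray floor. I'll release gently and rise.

Request:
send_rows([
  [[0,0,0,0,0,0,-0.4],[0,0,0,0,0,0,-0.25],[0,0,0,0,0,0,-0.15],[0,0,-0.3,0,0,0,0],[0,0,-2,0,0,0,0.1],[0,0,-5,0,0,0,0.1],[0,0,-5,0,0,0,0.1],[0,0,0,0,0,0,0.1]],
])

```text
time: 18.15
eef_pos: [0.4957, -0.1562, 0.1596]
tcp_rot: [-0.064, 0.998, -0.003, 0.005]
contact_force: [-0.8, 1.2, 0.8]
opening: 0.547
finger_force: 0.0
```

```bash
python3 - <<'E'
from h import *
c=cam('wrist');meta(c,'w6.npz');p,R=pose();print(p,R.round(3).tolist())
s=cam('side');meta(s,'s6.npz')
a=cv2.resize(c['img'][120:480,80:560,::-1],(400,300));b=cv2.resize(s['img'][290:470,230:390,::-1],(400,450))
o=np.zeros((450,800,3),np.uint8);o[:300,:400]=a;o[:,400:]=b;cv2.imwrite('pics/v10.png',o)
E
```

```text
[ 0.49399131 -0.15529092  0.15657555] [[-0.992, -0.127, 0.005], [-0.127, 0.992, -0.003], [-0.004, -0.004, -1.0]]
```

View pics/v10.png

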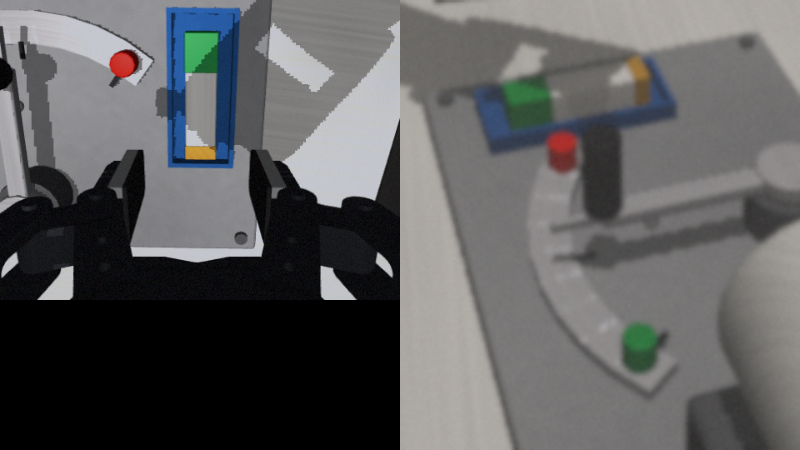

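The bar lies in the tray, cap at the -x end; the lever stands mid, and the green tab is at the -y side. Now a numerical check of the bar against tray corners.

```bash
python3 - <<'E'
from h import *
c=dict(np.load('w6.npz'))
f=lambda l,z:np.array([at(c,u*1.2+80,v*1.2+120,z)[:2] for u,v in l])
b=f([(184,31),(219,31),(217,159),(184,159)],.048);t=f([(167,8),(240,8),(234,167),(169,167)],.034)
y=np.radians(7);M=np.array([[np.cos(y),np.sin(y)],[-np.sin(y),np.cos(y)]])
print(b.mean(0),t.mean(0),M@(b.mean(0)-t.mean(0)),[np.linalg.norm(t[(i+1)%4]-t[i]) for i in range(4)],np.linalg.norm(b[1]-b[2]))
print('red',f([(122,60)],.048))
s=dict(np.load('s6.npz'));g=lambda u,v,z:at(s,(u-400)*.4+230,v*.4+290,z)
print('gtab',g(639,333,.048),'red',g(562,140,.048),'knobtop',g(602,135,.119))
to([.49,-.25,.19])
E
```

```text
[ 0.49233305 -0.15355293] [ 0.49092414 -0.15248982] [ 0.00126885 -0.0012269 ] [np.float64(0.05497254933040662), np.float64(0.13060532960899096), np.float64(0.05561888538781736), np.float64(0.1307782590681718)] 0.100648613470398
red [[ 0.47082063 -0.21564265]]
gtab [ 0.49241221 -0.38348033  0.048     ] red [ 0.47318286 -0.21581154  0.048     ] knobtop [ 0.48719101 -0.30055177  0.119     ]
p [ 0.4927 -0.1545  0.1544] tool cm [ 1.48 -9.44 -3.55]
```

Bar is within 1.5 mm of the tray centre. Now to the +y side of the handle with fingers shut.

Request:
send_rows([
  [[1.2,-4.8,0,0,0,0,-1],[1.2,-4.7,0,0,0,0,-1],[0,0,0,0,0,0,-1],[0,0,3.7,0,0,0,-1],[0,0,3.7,0,0,0,-1],[0,0,0,0,0,0,-1],[0,0,0,0,0,0,-1]],
])

```text
time: 19.12
eef_pos: [0.4811, -0.2512, 0.0803]
tcp_rot: [-0.064, 0.998, 0.0, -0.0]
contact_force: [-0.7, -0.1, 0.4]
opening: 0.001
finger_force: 0.0
```

Request:
send_rows([
  [[0,-1,0,0,0,0,-1],[0,-1,0,0,0,0,-1],[-0.1,-1,0,0,0,0,-1],[-0.2,-1,0,0,0,0,-1],[-0.2,-1,0,0,0,0,-1]],
])

```text
time: 19.75
eef_pos: [0.4886, -0.299, 0.0808]
tcp_rot: [-0.064, 0.998, 0.004, -0.006]
contact_force: [-14.7, 7.9, 12.5]
opening: 0.002
finger_force: 10.1
```

Request:
send_rows([
  [[0,0,0,0,0,0,-1],[0,0,0,0,0,0,-1]],
])

```text
time: 20.0
eef_pos: [0.4926, -0.3013, 0.0804]
tcp_rot: [-0.063, 0.998, -0.0, 0.001]
contact_force: [0.1, 0.0, 0.2]
opening: -0.001
finger_force: 0.0
```

```bash
python3 - <<'E'
from h import *
s=cam('side');meta(s,'s7.npz');i=s['img'].astype(int)
# predicted handle pixel vs lever angle, and darkness of handle/pointer along the arc
piv=np.array([.6055,-.2842]);y=np.radians(7);Rm=np.array([[np.cos(y),-np.sin(y)],[np.sin(y),np.cos(y)]])
for a in np.arange(-.7,.25,.1):
    d=Rm@np.array([-np.cos(a),np.sin(a)])
    o=[]
    for r,z in((.12,.119),(.12,.09),(.12,.07),(.06,.06),(.09,.06)):
        u,v=proj(s,[*(piv+r*d),z]).round().astype(int);o.append((int(u),int(v),int(i[v-1:v+2,u-1:u+2].mean())))
    print(round(a,1),o)
print(ctrl.get_state()['contact_force'],pose()[0])
E
```

```text
-0.7 [(347, 375, 150), (347, 391, 86), (346, 402, 129), (367, 381, 80), (357, 394, 115)]
-0.6 [(339, 371, 83), (339, 388, 105), (339, 398, 84), (364, 379, 116), (352, 391, 83)]
-0.5 [(332, 367, 81), (332, 383, 147), (333, 394, 115), (360, 378, 115), (347, 388, 113)]
-0.4 [(326, 363, 47), (326, 379, 49), (327, 390, 79), (357, 376, 111), (342, 385, 102)]
-0.3 [(321, 358, 46), (321, 374, 46), (321, 385, 45), (355, 373, 151), (338, 382, 146)]
-0.2 [(316, 353, 45), (317, 369, 44), (317, 380, 45), (352, 371, 149), (335, 378, 145)]
-0.1 [(313, 348, 47), (313, 364, 46), (313, 375, 49), (350, 368, 118), (332, 374, 82)]
-0.0 [(310, 343, 48), (310, 359, 75), (311, 369, 63), (349, 366, 90), (330, 370, 79)]
0.1 [(308, 338, 49), (309, 354, 80), (309, 364, 81), (348, 363, 88), (329, 366, 72)]
0.2 [(307, 333, 49), (308, 348, 53), (308, 359, 76), (347, 361, 100), (328, 362, 62)]
[-0.66832713 -0.44489195 -0.58200943] [ 0.49247348 -0.30102713  0.08018889]
```

The lever has moved to about -0.25. Continue the push.

Request:
send_rows([
  [[-0.2,-0.8,0,0,0,0,-1],[-0.3,-0.8,0,0,0,0,-1],[-0.3,-0.7,0,0,0,0,-1],[-0.2,-0.7,0,0,0,0,-1],[0,0,0,0,0,0,-1],[0,0,0,0,0,0,-1]],
])

```text
time: 20.8
eef_pos: [0.5061, -0.3293, 0.0798]
tcp_rot: [-0.064, 0.998, -0.0, 0.0]
contact_force: [-0.3, 0.5, 0.1]
opening: 0.002
finger_force: 0.0
```

Request:
send_rows([
  [[0,2,0,0,0,0,-1],[0,3,0,0,0,0,-1],[0,0,-5,0,0,0,-1],[0,5,-5,0,0,0,-1],[0,5,-3,0,0,0,-1],[0,6,0,0,0,0,-1],[0,0,0,0,0,0,-1]],
])

```text
time: 21.68
eef_pos: [0.4788, -0.1221, 0.2041]
tcp_rot: [-0.066, 0.998, 0.0, 0.0]
contact_force: [-0.1, -0.1, -0.1]
opening: 0.001
finger_force: 0.0
```

```bash
python3 - <<'E'
from h import *
piv=np.array([.6055,-.2842]);y=np.radians(7);Rm=np.array([[np.cos(y),-np.sin(y)],[np.sin(y),np.cos(y)]])
s=cam('side');i=s['img'].astype(int);c=cam('scene');j=c['img'].astype(int);save(s,'pics/s8.png');save(c,'pics/c8.png')
for a in np.arange(-.74,-.1,.04):
    d=Rm@np.array([-np.cos(a),np.sin(a)]);o=[]
    for cc,im in((s,i),(c,j)):
      for r,z in((.12,.119),(.12,.09),(.06,.06),(.09,.06)):
        u,v=proj(cc,[*(piv+r*d),z]).round().astype(int);o.append(int(im[v-1:v+2,u-1:u+2].mean()))
    print(round(a,2),o)
# blobs of dark handle
for im,cc in((j,c),):
    m=(im.max(2)<45).astype(np.uint8);u0,v0=proj(cc,[.5155,-.3635,.0915]).astype(int);w=m[v0-25:v0+25,u0-25:u0+25];n,l,st,ce=cv2.connectedComponentsWithStats(w)
    print([(s_.tolist(),(k+[u0-25,v0-25]).round(1)) for s_,k in zip(st[1:],ce[1:]) if s_[4]>20],'expected centre',proj(cc,[.5155,-.3635,.0915]))
E
```

```text
-0.74 [112, 122, 73, 76, 96, 78, 75, 87]
-0.7 [111, 133, 93, 86, 93, 80, 90, 75]
-0.66 [80, 95, 114, 90, 46, 40, 125, 86]
-0.62 [50, 46, 129, 105, 13, 4, 126, 122]
-0.58 [51, 46, 135, 130, 12, 3, 126, 126]
-0.54 [49, 45, 134, 134, 12, 5, 125, 126]
-0.5 [58, 46, 133, 134, 31, 14, 116, 114]
-0.46 [89, 44, 132, 112, 141, 70, 110, 104]
-0.42 [112, 55, 126, 66, 161, 99, 102, 103]
-0.38 [113, 107, 116, 46, 160, 100, 101, 103]
-0.34 [112, 115, 111, 45, 161, 101, 102, 103]
-0.3 [113, 114, 110, 44, 161, 101, 103, 103]
-0.26 [113, 114, 109, 46, 160, 101, 102, 104]
-0.22 [112, 114, 110, 46, 161, 100, 102, 103]
-0.18 [113, 114, 110, 48, 160, 99, 102, 103]
-0.14 [112, 113, 111, 50, 161, 100, 102, 103]
[([18, 12, 18, 33, 326], array([104.6, 222. ]))] expected centre [103.39138816 221.39624783]
```

```bash
python3 -c "
from h import *
print(ctrl.sign_off())"
```

```text
the job is handed in; nothing more can be done
None
```

The job is handed in at about 22 s; the hand-in gave no verdict. By my last measurements, the green bar lies flat within 1.5 mm of the tray centre, the lever stands in the green tab's notch (about -0.58 rad), the arm is clear, and I left the red and yellow bars standing in the block.

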